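Hold a tablet carton square in the corner of the date coder

ROBOT

A 6-joint arm with a two-finger parallel gripper is mounted at the origin on a cart in front of the work surface, level with it; the furniture and walls round the work are solid. World frame = base frame: x ahead of the robot, y to its left, z up, the work surface at z = 0. Lengths are in m, angles in rad, forces in N, time in s.
With the tool pointing down it reaches from about 0.275 to 0.825 m from the base axis. Payload 4.9 kg.
Tool frame: the origin (TCP) lies midway between the tips of the shut fingers; the grasp point (between the pads) lies 19 mm behind it (bot.grip_depth is the distance from the TCP to the grasp point, in m); z points along the fingers, y is the line along which they close (so a half turn about z gives the same grasp; the last joint's range is limited). The gripper opens to 85 mm and grips with 20 to 120 N. Pads are 22 mm wide; open, the fingers measure 114 mm over their backs; the gripper's body (76 mm by 85 mm) begins 54 mm behind the grasp point. The pads swing forward as they close: fully open they stand 13 mm farther back than shut.
Start: joints at [-1.357, 0.326, -0.193, 1.052, 0, 1.437], TCP at [0.187, -0.517, 0.231] pointing down, gripper open.
Joint ranges: [-2.65, 2.65], [-0.97, 1.79], [-1.3, 1.35], [-1.93, 2.1], [-1.47, 1.37], [-3.14, 3.14]. Speed limits (rad/s): [2.57, 2.57, 3.14, 3.14, 3.14, 3.14].

INTERFACE

Orientations are given as a unit quaternion [w, x, y, z].
In Python, from cell import bot gives the robot as it stands. Calls block until the motion is done:
- bot.move_pose(position, orientation): joint-space move of the TCP to a pose.
- bot.move_linear(position, speed=0.15, rotation=None, until_force=None): straight line of the TCP; rotation=None keeps the orientation; speed is the mean speed in m/s. With until_force (N) it stops when the force on the tool has changed by that much, and returns True; else False.
- bot.goto_joints(angles): joint-space move.
- bot.set_gripper(opening, grasp_force=None): opening from 0.0 (shut) to 1.0 (fully open); grasp_force is the grip in N (None keeps the last); returns when the fingers have stopped.
- bot.wait(seconds).
- bot.solve_ik(position, orientation): joint angles nearest the present ones, or None.
- bot.camera(name): name is "scene" or "top"; returns the picture (420x560x3 uint8, red, green, blue); there is no depth.
- bot.calibration(name): a dict with "mtx" (3x3 intrinsics, pixels), "k1" (the pictures are not rectified: a ray, as slopes to the right and down, at radius r is drawn at 1 + k1 r^2 times it, then the intrinsics apply), "extrinsics" (4x4, takes a point from world to camera coordinates). Camera axes: x right, y down, z forward; pixel columns grow to the right and rows downward; lengths in m; the calibration is good to about 2 mm. A picture is of the moment at which its call begins. calibration takes no time and is no camera call.
A pose or a line that the arm cannot do raises bot.PlanningError and nothing moves.
- bot.close_job(): hands the job in; it is judged then, once.
Trained networks look in the newest picture that a camera, given by its name, has taken for a name from the list of things; names that differ only in an ending like _2 or _b are one class to them, and where a whole thing is asked for, a point or a joint stands for the part that bears it (a point fixed in the world has none). Each returns a list of dicts, best first, with "confidence" (0 to 1); they miss things now and then, are a little off and sometimes report something else, mostly with a low value. They report only what shows in the picture. A call takes as long as a camera call. They do not tell look-alikes from the thing itself.
- bot.search_frame(camera, thing): "bbox" ([left, top, width, height] in pixels, round what is visible of it).
Readings, each from a call of its own:
- bot.read_clock(): time.
- bot.read_joint_positions(): joint angles.
- bot.read_joint_vel(): joint speeds.
- bot.read_joint_efforts(): joint torques, N m.
- bot.read_position(): TCP position.
- bot.read_tool_rot(): TCP orientation.
- bot.read_ft_force(): force on the tool from outside, world axes, zero at the start.
- bot.read_moment(): the same for the moment, N m.
- bot.read_gripper_width(): opening from 0.0 (shut) to 1.0 (fully open).
- bot.read_finger_force(): force on a finger pad.
Only numpy, scipy, OpenCV 4.12 (cv2) and the standard library are available. Lean on these libraries where they do the work, as an engineer would, in place of code of your own. Each camera call takes 0.05 s, during which the arm holds its last target. There are 200 camera calls.

TASK

The tablet carton is to get its expiry date printed on an end panel: first slide the shutter of the bench date coder fully open so that the print slot is clear, then fetch the carton and stand it upright on the coder's deck, one of its narrow end panels towards the print slot. Press it into the corner until it sits square and flush against both fences at once, with both spring plungers pushed in, and finish while still holding it pressed there, because the springs push it out again if it is let go. Do not disturb the jar, the label roll or the ointment tin.

Things in the scene. Friction and masses are not known exactly. Their poses are not given: they have to be found in the camera images.
- coder: Bench-top carton date coder, fixed. Origin: the corner where its two fence faces meet, at counter level; x points into the print housing, y left along the front fence. Steel deck x -95..0, y -23..123 mm, top 8 mm above the counter. Front fence face is x = 0, side fence face is y = 0; the carton belongs at x < 0, y > 0. White housing x 40..106 mm, top 50 mm above the counter.
- front_fence: The coder's front fence, an aluminium bar with the black print slot in its face (slot y 4 to 26 mm, 12 to 21 mm above the deck). Same origin and axes as the coder; bar x 0 to 40 mm, y -23 to 123 mm, 24 mm high above the deck.
- side_fence: The coder's side fence, an aluminium rail on the right of the deck, 18 mm high above the deck. Same origin and axes as the coder; its face is y = 0, from x = -87 to -7 mm, 6 mm thick; behind it a flange with two screws, lower than the rail, reaches to y = -23 mm.
- shutter (a joint): Travel of the print slot's shutter in m: 0 shut, 0.060 fully open (end stop); it stays where left (about 1 N friction). Slides along the coder's +y, away from the side fence. Its 34 mm wide plate (y 1..35 mm when shut) stands 3 mm proud of the front fence face and keeps a carton off the fence until out of the way.
- shutter_tab (a point): Centre of the black finger tab on top of the shutter: 12 mm thick along the coder's y, 20 mm along x, 24 mm high; its top is 12 mm above this point (58 mm above the counter), the shutter's flat foot 11 mm below it. 18 mm free towards the housing, open on the other sides.
- front_plunger (a joint): Spring plunger in the front fence (brass, 6 mm across, y = 15.4 mm, 5.5 mm above the deck): 0 stands 4 mm proud of the fence face, 0.004 is pushed in flush; pushes back along -x with 1.5 N rising to 2.5 N.
- side_plunger (a joint): Spring plunger in the side fence (brass, 6 mm across, x = -26.7 mm, 8.5 mm above the deck): 0 stands 4 mm proud of the fence face, 0.004 is pushed in flush; pushes back along +y with 1.5 N rising to 2.5 N.
- seat (a point): Point on the coder where the carton's centre lies when it is home in the corner on the deck (26.7 mm from the front fence face, 15.4 mm from the side fence face, 25 mm above the deck). Axes as the coder's.
- carton: Folding carton of tablets, a stiff closed box of about 60 g, 31 mm (its x) by 53 mm (its y) by 50 mm high; origin at the centre of its underside. Its end panels are the 31 mm wide upright faces; when home its y axis lies along the coder's x axis, either way round. Grasped across its 31 mm with the fingertips 22 mm or more above its underside, the fingers clear the side fence.
- carton_center (a point): Centre of the carton, 25 mm above its underside; axes as the carton's.
- white_jar: Bystander: white screw-cap jar, 50 mm across, 62 mm high; origin at its underside.
- label_roll: Bystander: roll of labels lying flat, 62 mm across, 28 mm high; origin at its underside.
- ointment_tin: Bystander: flat round tin, 52 mm across, 20 mm high; origin at its underside.
Mind the look-alikes: they are no part of the job. Leave any green look-alike of the carton alone.

How it is judged:
By the outcome, as a careful person would: the job done as asked, in the order asked, and still so for the second after the job is handed in, while the arm keeps its last pose, push and grip.
It also fails if it takes over 64 s, if anything falls off the work surface, if the arm or the gripper's body presses on something with over 40 N, if the wrist force passes 120 N, or if a joint passes its speed limit or range.

## Working session

There is one attempt and no reset: what is moved stays moved. The work goes in short steps, each a Python script; the robot and the scene stay as the last script left them, time stands still between calls to the robot, and variables do not carry over. Pictures are saved under pics/ and viewed, at most 13 in all, crops included, and the job is handed in when it is done.

```bash
mkdir -p pics; ls
cat > h.py <<'E'
from cell import bot
import numpy as np, cv2
def cal(n):
    c=bot.calibration(n); return np.array(c["mtx"]),c["k1"],np.array(c["extrinsics"])
def ray(n,uv):
    M,k,E=cal(n); d=np.linalg.inv(M)@[uv[0],uv[1],1]; d=d[:2]; s=d.copy()
    for _ in range(30): s=d/(1+k*(s@s))
    R,t=E[:3,:3],E[:3,3]; return -R.T@t, R.T@np.array([s[0],s[1],1])
def atz(n,uv,z):
    o,d=ray(n,uv); return o+d*(z-o[2])/d[2]
def proj(n,p):
    M,k,E=cal(n); q=E[:3,:3]@np.array(p)+E[:3,3]; s=q[:2]/q[2]; s=s*(1+k*(s@s)); return (M@[s[0],s[1],1])[:2]
def pic(n,f,box=None,sc=1):
    im=bot.camera(n)[:,:,::-1]
    if box: im=im[box[1]:box[3],box[0]:box[2]]
    cv2.imwrite(f"pics/{f}.png",cv2.resize(im,None,fx=sc,fy=sc,interpolation=cv2.INTER_CUBIC))
def tri(a,b):
    o1,d1=ray(*a);o2,d2=ray(*b);A=np.stack([d1,-d2],1);x=np.linalg.lstsq(A,o2-o1,rcond=None)[0]
    return (o1+d1*x[0]+o2+d2*x[1])/2, np.linalg.norm(o1+d1*x[0]-o2-d2*x[1])
E
python3 - <<'E'
from h import *
for n in("scene","top"):
    pic(n,n+"0",sc=1.4)
    o,d=ray(n,(280,210)); print(n,o.round(3),d.round(3))
    for t in "coder shutter_tab carton white_jar label_roll ointment_tin front_fence side_fence shutter".split():
        print(t,[( [round(v) for v in r["bbox"]],round(r["confidence"],2)) for r in bot.search_frame(n,t)[:4]])
print(bot.read_clock(),bot.read_tool_rot())
E
```

```text
pics
scene [1.063 1.454 0.819] [-0.314 -0.851 -0.42 ]
coder [([237, 192, 36, 22], 0.79)]
shutter_tab []
carton [([346, 282, 23, 28], 0.95), ([291, 235, 20, 21], 0.75), ([313, 266, 13, 26], 0.65), ([241, 192, 8, 9], 0.64)]
white_jar [([318, 249, 17, 22], 0.56)]
label_roll [([276, 224, 19, 17], 0.51)]
ointment_tin [([251, 180, 12, 8], 0.54)]
front_fence [([240, 194, 11, 21], 0.65)]
side_fence [([252, 194, 20, 5], 0.56), ([243, 191, 7, 11], 0.45)]
shutter []
top [-0.408  0.308  1.303] [ 0.571 -0.203 -0.795]
coder []
shutter_tab []
carton []
white_jar []
label_roll []
ointment_tin []
front_fence []
side_fence []
shutter []
1.0 [-1.82045964e-05  9.84924248e-01  1.72986199e-01 -8.51571519e-06]
```

View pics/scene0.png

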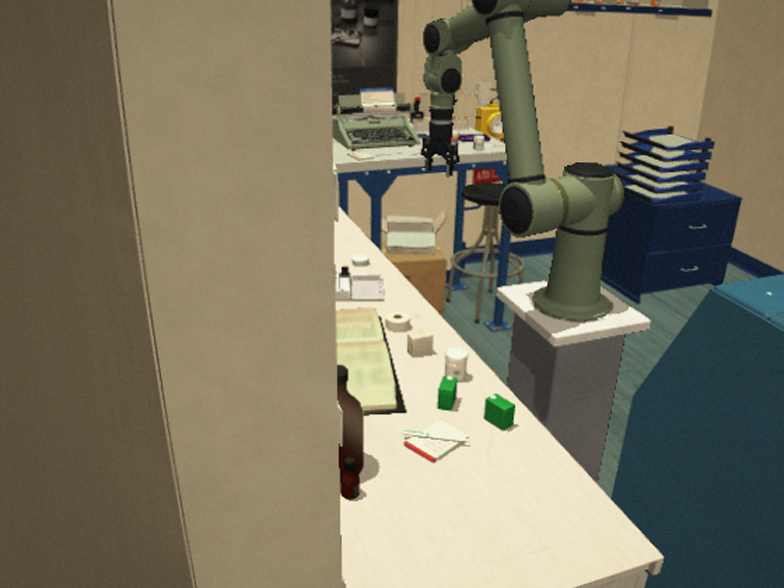

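View pics/top0.png

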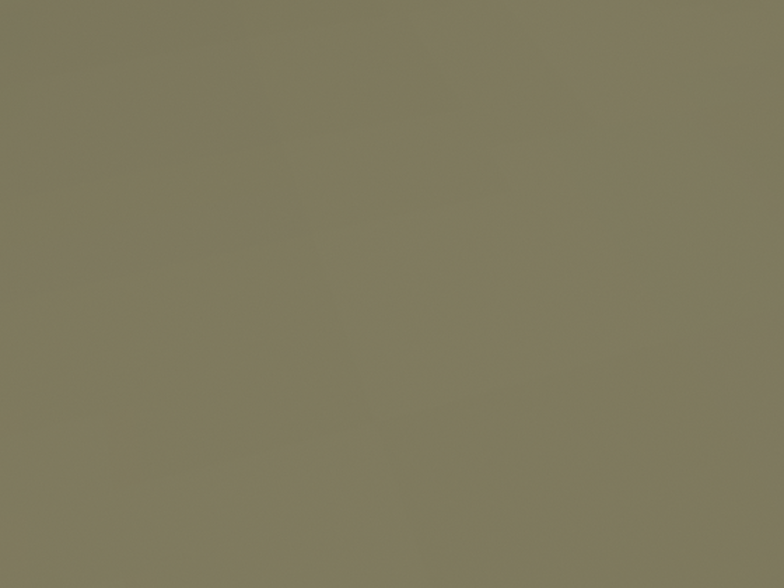

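The scene picture shows three boxes: a beige one at about (300,245), and two green ones at (319,280) and (357,294). The beige one fits, since the green ones are the look-alikes. The coder is at about (255,203), half hidden by a cabinet edge. The top view is a featureless olive, probably blocked by the arm, so I'll move the arm and look again.

Run:
```python
from h import *
for k,uv in dict(carton=(300,252),coder_l=(241,212),coder_r=(273,212),tin=(257,187),jar=(326,268),roll=(284,234),g1=(319,290),g2=(357,304)).items(): print(k,atz("scene",uv,0).round(3))
im=bot.camera("top"); print(im.mean((0,1)),im.std((0,1)))
for j in ([-1.357,0.0,-0.3,1.3,0,1.437],[-0.5,-0.3,-0.6,1.6,0,1.4]):
    bot.goto_joints(j); bot.wait(.2); im=bot.camera("top"); print(bot.read_position(),im.mean((0,1)),im.std((0,1)),bot.read_clock())
pic("top","top1",sc=1.4)
```

```text
carton [0.5   0.127 0.   ]
coder_l [ 0.601 -0.233  0.   ]
coder_r [ 0.483 -0.195  0.   ]
tin [ 0.466 -0.458  0.   ]
jar [0.46  0.246 0.   ]
roll [ 0.506 -0.01   0.   ]
g1 [0.531 0.352 0.   ]
g2 [0.458 0.45  0.   ]
[126.51247449 121.58428146  94.03741922] [0.9755153  0.98665692 0.86475704]
[ 0.15441017 -0.36464436  0.34332482] [126.51087585 121.58369473  94.03639456] [0.97511594 0.98801592 0.86633578] 2.0917
[0.13448188 0.01020418 0.3438978 ] [126.51153486 121.5844898   94.03789541] [0.97391293 0.9849182  0.86564051] 3.7333
```

View pics/top1.png

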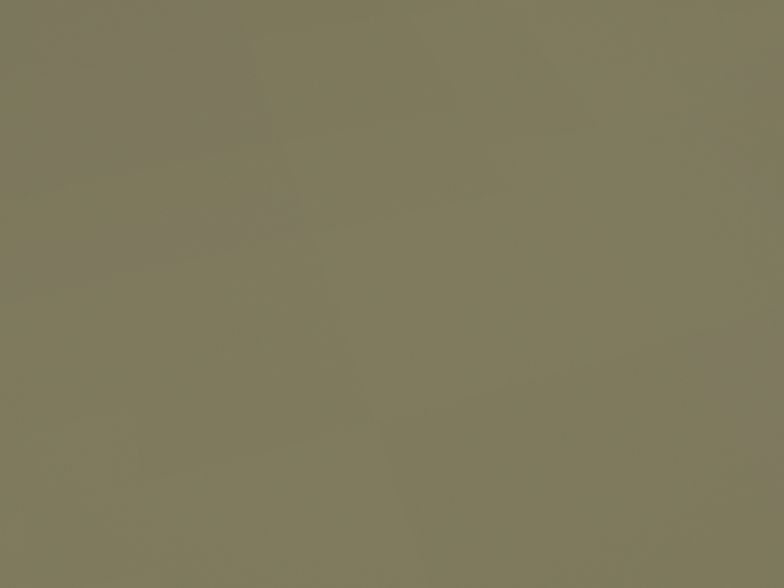

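The top view is unchanged with the arm elsewhere, so that camera is covered and I only have the scene camera. I'll take an averaged, enlarged crop of the carton and coder.

```bash
cat >> h.py <<'E'
def avg(n=8): return np.mean([bot.camera("scene").astype(float) for _ in range(n)],0)[:,:,::-1]
def crop(im,f,b,sc):
    cv2.imwrite(f"pics/{f}.png",cv2.resize(np.clip(im,0,255).astype(np.uint8)[b[1]:b[3],b[0]:b[2]],None,fx=sc,fy=sc,interpolation=cv2.INTER_CUBIC))
E
python3 - <<'E'
from h import *
im=avg(8); np.save("a0.npy",im); crop(im,"c0",(236,174,316,260),6.9)
print(cal("scene")[0],cal("scene")[1])
for p in([.55,-.2,0],[.56,-.2,0],[.55,-.19,0],[.55,-.2,.01]): print(proj("scene",p))
E
```

```text
[[499.32115601   0.         274.21460593]
 [  0.         499.32115601 215.01720924]
 [  0.           0.           1.        ]] -0.12137878008152021
[256.18378244 213.7602889 ]
[253.68920622 214.09978491]
[256.96393595 214.82688843]
[256.17535247 211.39693562]
```

View pics/c0.png

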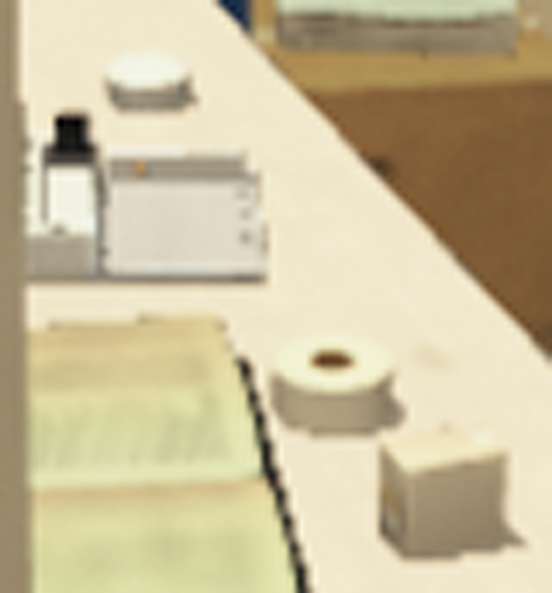

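Crop c0 shows the beige carton at full pixel (300,246), with its wide face to the camera. The deck is at crop (105-265,155-280), the brass side plunger at (140,167) and the black tab at (70,130). The ointment tin is at (150,80) and the roll at (333,385). I'll enlarge for corner picks.

Run:
```python
from h import *
im=np.clip(np.load("a0.npy"),0,255).astype(np.uint8); s=14
a=cv2.resize(im[188:216,236:278],None,fx=s,fy=s,interpolation=cv2.INTER_CUBIC)
b=cv2.resize(im[234:257,288:314],None,fx=8,fy=8,interpolation=cv2.INTER_CUBIC)
c=np.zeros((392+184,588,3),np.uint8); c[:392]=a; c[392:,:208]=b
g=cv2.convertScaleAbs(b,alpha=2.2,beta=-200); c[392:,220:428]=g
cv2.imwrite("pics/c1.png",c)
```

```text
(no output)
```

View pics/c1.png

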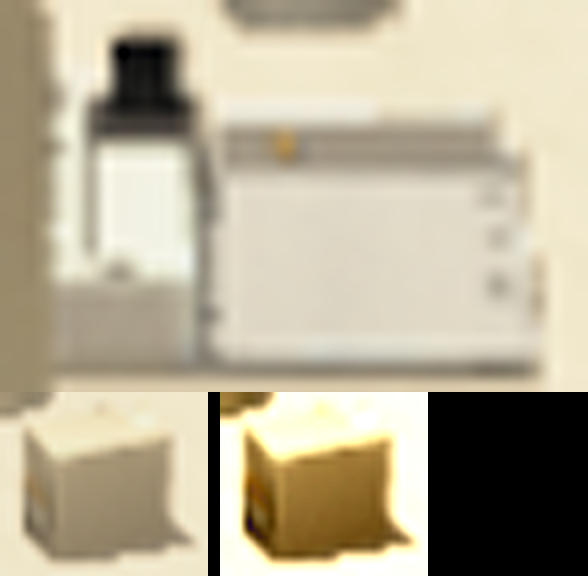

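```bash
cat > fit.py <<'E'
from h import *
from scipy.optimize import least_squares
def place(p,pts):
    c,s=np.cos(p[2]),np.sin(p[2]); P=np.array(pts,float)/1000
    return np.c_[p[0]+c*P[:,0]-s*P[:,1],p[1]+s*P[:,0]+c*P[:,1],P[:,2]]
def fit(obj,px,p0):
    f=lambda p:np.concatenate([proj("scene",q)-u for q,u in zip(place(p,obj),px)])
    r=least_squares(f,p0,loss="soft_l1",f_scale=.4); return r.x,f(r.x).reshape(-1,2)
E
python3 - <<'E'
from fit import *
im=np.clip(np.load("a0.npy"),0,255).astype(np.uint8)
ob=[(-95,123,0),(-95,123,8),(0,123,8),(-26.7,2.5,16.5),(-26.7,0,8),(-87,0,26),(12,24,58)]
px=(np.array([(540,377),(540,358),(212,360),(286,145),(286,168),(493,125),(144,37)])+.5)/14-.5+[236,188]
pc,r=fit(ob,px,[.57,-.32,0.]); print("coder",pc.round(4),"\n",r.round(2))
oc=[(15.5,26.5,0),(15.5,26.5,50),(15.5,-26.5,50),(-15.5,26.5,50)]
px2=(np.array([(52,166),(56,67),(171,42),(25,36)])+.5)/8-.5+[288,234]
for y0 in (1.57,):
    pk,r=fit(oc,px2,[.5,.12,y0]); print("carton",pk.round(4),"\n",r.round(2))
np.save("fit.npy",[pc,pk])
s=14
def draw(im,off,s,lines,p):
    for l,z in lines:
        q=np.array([proj("scene",x) for x in place(p,l)]); q=((q-off+.5)*s-.5)
        cv2.polylines(im,[np.round(q).astype(int)],False,z,1,cv2.LINE_AA)
a=cv2.resize(im[188:216,236:278],None,fx=s,fy=s,interpolation=cv2.INTER_CUBIC)
b=cv2.resize(im[234:257,288:314],None,fx=8,fy=8,interpolation=cv2.INTER_CUBIC)
R=(0,0,255);B=(255,0,0)
draw(a,[236,188],14,[([(-95,-23,8),(-95,123,8),(0,123,8),(0,0,8),(-95,0,8)],R),([(-95,123,0),(40,123,0)],R),([(0,123,8),(0,123,32),(0,-23,32)],B),([(-87,0,8),(-87,0,26),(-7,0,26)],B),([(2,24,58),(22,24,58),(22,24,35),(2,24,35),(2,24,58)],(0,255,0))],pc)
x,y=15.5,26.5
draw(b,[288,234],8,[([(x,y,h),(-x,y,h),(-x,-y,h),(x,-y,h),(x,y,h)],R) for h in(0,50)],pk)
c=np.zeros((576,588,3),np.uint8); c[:392]=a; c[392:,:208]=b; cv2.imwrite("pics/c2.png",c)
E
```

```text
coder [ 0.5428 -0.317  -0.2874] 
 [[ 0.1   0.11]
 [ 0.13 -0.42]
 [-1.35 -0.34]
 [-0.09  0.29]
 [-0.09  0.33]
 [ 0.1  -0.81]
 [ 0.29  0.61]]
carton [0.5521 0.1244 1.6604] 
 [[  0.3    0.35]
 [  0.27  -0.7 ]
 [-28.97   5.53]
 [ -0.06  -0.96]]
```

View pics/c2.png

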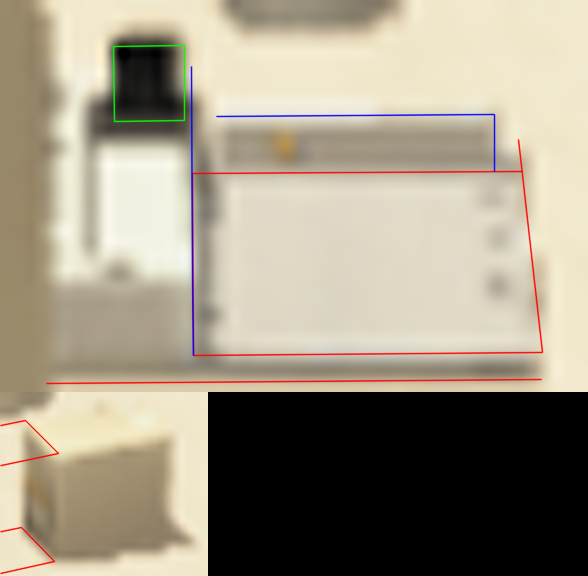

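Run:
```python
from fit import *
im=np.clip(np.load("a0.npy"),0,255).astype(np.uint8)
pc=np.load("fit.npy")[0]
oc=[(15.5,-26.5,0),(15.5,-26.5,50),(15.5,26.5,50),(-15.5,-26.5,50)]
px2=(np.array([(52,166),(56,67),(171,42),(25,36)])+.5)/8-.5+[288,234]
pk,r=fit(oc,px2,[.5,.12,1.57]); print("carton",pk.round(4),"\n",r.round(2)); np.save("fit.npy",[pc,pk])
b=cv2.resize(im[234:257,288:314],None,fx=16,fy=16,interpolation=cv2.INTER_CUBIC); x,y=15.5,26.5
for h in(0,50):
    q=np.array([proj("scene",v) for v in place(pk,[(x,y,h),(-x,y,h),(-x,-y,h),(x,-y,h),(x,y,h)])]); q=(q-[288,234]+.5)*16-.5
    cv2.polylines(b,[np.round(q).astype(int)],False,(0,0,255),1,cv2.LINE_AA)
cv2.imwrite("pics/c3.png",b)
tab=place(pc,[(12,18,46),(12,78,46)]); seat=place(pc,[(-26.7,15.4,33)]); print(tab,seat)
```

```text
carton [0.5014 0.1231 1.6534] 
 [[ 0.04  0.94]
 [ 0.   -0.13]
 [ 0.21  0.01]
 [-0.27 -0.42]]
[[ 0.55938287 -0.30309765  0.046     ]
 [ 0.57638924 -0.24555824  0.046     ]] [[ 0.52153301 -0.29462191  0.033     ]]
```

View pics/c3.png

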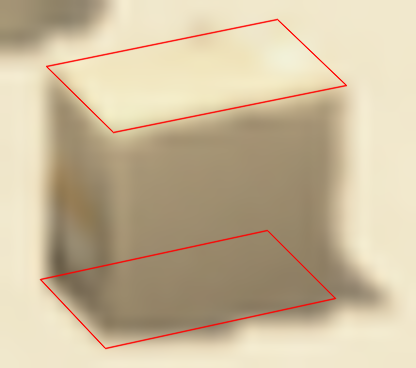

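The overlay agrees with the carton to within about a pixel. Now I'll open the shutter with shut fingers, pushing the tab along the coder's +y to its stop.

```bash
cat >> h.py <<'E'
pc,pk=np.load("fit.npy") if __import__("os").path.exists("fit.npy") else (None,None)
def q(th): return [0,np.cos(th/2),np.sin(th/2),0]
def C(x,y,z,p=None):
    p=pc if p is None else p; c,s=np.cos(p[2]),np.sin(p[2]); x,y,z=np.array([x,y,z])/1000
    return [p[0]+c*x-s*y,p[1]+s*x+c*y,z]
def inC(P,p=None):
    p=pc if p is None else p; c,s=np.cos(p[2]),np.sin(p[2]); d=np.array(P)[:2]-p[:2]
    return (1000*np.array([c*d[0]+s*d[1],-s*d[0]+c*d[1],P[2]])).round(2)
def st(m=""): print(m,inC(bot.read_position()),np.round(bot.read_ft_force(),2),np.round(bot.read_moment(),3),round(bot.read_clock(),2))
E
python3 - <<'E'
from h import *
bot.set_gripper(0.0)
bot.move_pose(C(12,-17,130),q(pc[2])); st("above")
print(bot.move_linear(C(12,-17,43),.12,until_force=8)); st("down")
hit=bot.move_linear(C(12,85,43),.05,until_force=8); print(hit); st("pushed")
bot.wait(.2); st()
crop(avg(3),"c4",(236,180,286,218),12)
E
```

```text
above [ 11.98 -16.75 130.74] [-0.11  0.49 -0.02] [-0.011  0.016 -0.036] 7.02
False
down [ 12.62 -17.22  43.81] [0.61 0.39 0.58] [0.02  0.041 0.029] 7.89
True
pushed [11.82 61.22 43.  ] [-1.38 -2.97  2.87] [-0.604  0.287  0.026] 9.33
 [11.69 61.22 42.71] [ 0.94 -3.4   2.87] [-0.562 -0.02  -0.048] 9.53
```

View pics/c4.png

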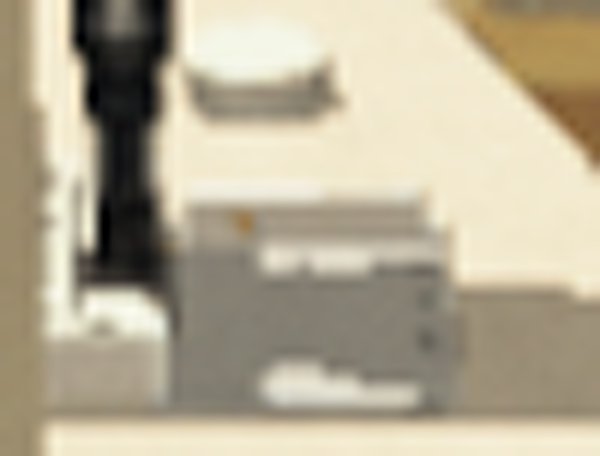

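Crop c4 shows the finger at (125,240) holding the tab near the front end of the fence, at about 61 mm. I'll push once more to confirm the end stop, then probe the side fence at two places for its yaw.

Run:
```python
from h import *
print(bot.move_linear(C(12,85,43),.03,until_force=12)); st("push2")
bot.move_linear(C(12,40,43),.12); bot.move_linear(C(12,40,75),.15)
bot.move_linear(C(-74,35,75),.2)
bot.move_linear(C(-74,35,22.5),.15,until_force=8); st("probe down")
def pr(x):
    bot.move_linear(C(x,25,22.5),.12); r=bot.move_linear(C(x,0,22.5),.02,until_force=4); bot.wait(.1); st(r)
    bot.move_linear(C(x,25,22.5),.12)
pr(-74); pr(-24)
bot.move_linear(C(-24,25,80),.2); st()
```

```text
True
push2 [11.48 61.06 42.5 ] [ 0.19 -3.23  2.58] [-0.536  0.132 -0.034] 10.03
probe down [-73.27  35.04  22.31] [-0.53 -0.11  0.28] [0.029 0.022 0.013] 11.8
True [-74.76   9.13  21.74] [ 0.3  -0.1   0.53] [ 0.048  0.007 -0.045] 12.98
True [-24.81   9.29  21.64] [ 0.41 -0.19 -0.08] [0.034 0.023 0.077] 14.77
 [-23.37  24.52  80.78] [-0.3  -0.36  0.33] [-0.038  0.032 -0.034] 15.49
```

The end stop is confirmed: 12 N moves the shutter no further. The fence yaw matches the fit to 0.2°. Next I'll grasp the beige carton.

Run:
```python
from h import *
th=pk[2]-np.pi/2
P=lambda z:[pk[0],pk[1],z]
bot.move_linear(C(-24,25,160),.3)
bot.set_gripper(1.0)
bot.move_pose(P(.13),q(th)); 
print(bot.move_linear(P(.024),.12,until_force=8)); st("down")
bot.set_gripper(0.0,30); print(bot.read_gripper_width(),bot.read_finger_force()); 
bot.move_linear(P(.13),.12); print(bot.read_gripper_width(),bot.read_finger_force(),bot.read_position()); st()
crop(avg(3),"c5",(266,190,346,270),7)
```

```text
False
down [-163.89  410.52   24.57] [-0.23  0.29  0.03] [-0.006 -0.008 -0.029] 22.6
0.357236313570764 29.886357486248016
0.3515402617512373 29.446032643318176 [0.5007554  0.12304475 0.12927044]
 [-165.01  410.05  129.27] [-0.15  0.15 -0.55] [0.015 0.02  0.001] 24.18
```

View pics/c5.png

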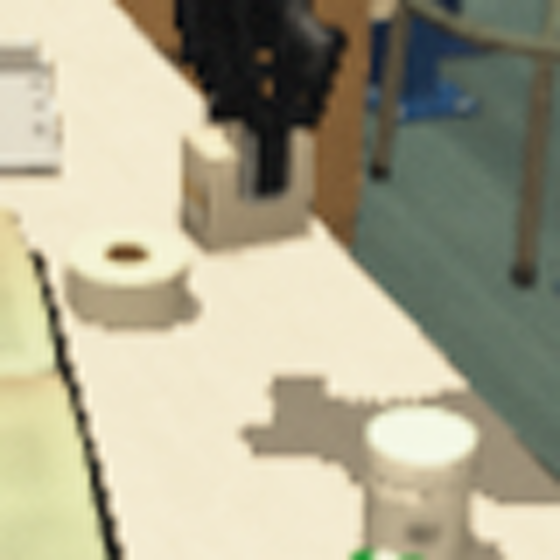

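c5 shows the beige carton gripped and lifted at crop (250,185). The finger at x=268 sits about 5 mm off its centre. The jar and roll are undisturbed. Now to carry it to the deck and press it into the corner.

Run:
```python
from h import *
th=pc[2]+.002
bot.move_pose(C(-45,30,130),q(th)); st("above")
bot.move_linear(C(-45,30,42),.12)
print(bot.move_linear(C(-45,30,27),.015,until_force=3)); bot.wait(.15); st("deck")
z=inC(bot.read_position())[2]
print(bot.move_linear(C(-45,0,z),.03,until_force=6)); bot.wait(.15); st("side")
y=inC(bot.read_position())[1]
print(bot.move_linear(C(-10,y+1,z),.03,until_force=6)); bot.wait(.15); st("front")
print(bot.read_gripper_width(),bot.read_finger_force(),bot.read_tool_rot())
```

```text
above [-45.    30.14 130.  ] [ 0.6  -0.72 -0.77] [ 0.055 -0.014 -0.01 ] 29.19
True
deck [-45.1   30.12  32.37] [-0.57  0.36  4.69] [ 0.072  0.034 -0.057] 30.9
True
side [-44.99  19.38  32.42] [ 0.69 -0.85  4.19] [-0.314  0.001  0.007] 31.61
True
front [-44.9   19.61  32.42] [0.24 1.41 5.22] [0.116 0.056 0.016] 32.06
0.3511808558128256 29.666072130203247 [-2.25113953e-03  9.89925023e-01 -1.41571398e-01 -9.59287432e-04]
```

Run:
```python
from h import *
th=pc[2]+.002; c,s=np.cos(th),np.sin(th)
def F(): 
    f=np.mean([bot.read_ft_force() for _ in range(5)],0); return np.round([c*f[0]+s*f[1],-s*f[0]+c*f[1],f[2]],1)
def S(m): print(m,inC(bot.read_position()),F(),np.round(bot.read_moment(),2),round(bot.read_clock(),1))
z=32.5
bot.move_linear(C(-45,20,z),.03); bot.wait(.1); S("z")
for y in range(19,8,-1):
    bot.move_linear(C(-45,y,z),.02); bot.wait(.1); S(y)
    if F()[1]>5: break
```

```text
z [-44.99  20.28  32.4 ] [-0.6  0.7  2.5] [ 0.12 -0.17  0.11] 32.4
19 [-45.01  20.1   32.45] [0.9 4.  4.1] [ 1.1  -0.41  0.02] 32.8
18 [-44.99  18.96  32.47] [1.3 5.8 3.9] [ 1.1  -0.37  0.06] 33.1
```

```bash
cat >> h.py <<'E'
_t=(pc[2]+.002) if pc is not None else 0
def F(): 
    c,s=np.cos(_t),np.sin(_t); f=np.mean([bot.read_ft_force() for _ in range(5)],0); return np.round([c*f[0]+s*f[1],-s*f[0]+c*f[1],f[2]],1)
def S(m): print(m,inC(bot.read_position()),F(),np.round(bot.read_moment(),2),round(bot.read_clock(),1))
E
python3 - <<'E'
from h import *
z=32.5
for y in np.arange(17,6,-1.):
    bot.move_linear(C(-45,y,z),.02); bot.wait(.1); S(y)
    if F()[1]>13: break
E
```

```text
17.0 [-44.99  18.11  32.47] [0.4 5.7 3.9] [ 1.15 -0.48  0.09] 33.5
16.0 [-45.01  18.02  32.48] [0.5 8.3 5. ] [ 1.67 -0.62  0.08] 33.8
15.0 [-45.06  17.97  32.49] [1.4 9.8 5.8] [ 2.17 -0.77  0.09] 34.2
14.0 [-45.14  17.82  32.53] [ 0.5 11.9  7. ] [ 2.58 -0.84  0.19] 34.5
13.0 [-45.25  17.72  32.55] [ 0.5 13.7  9.1] [ 3.02 -1.    0.19] 34.9
```

The side contact is solid at y≈18.0 with the plunger in. I'll ease the side push and advance towards the front fence, then look at the tab.

Run:
```python
from h import *
z=32.5
bot.move_linear(C(-45,17,z),.03); bot.move_linear(C(-40,17,z),.03); bot.wait(.1); S("a")
for x in np.arange(-38,-18,1.):
    bot.move_linear(C(x,17,z),.02); bot.wait(.1); S(x)
    if F()[0]<-10: break
crop(avg(4),"c6",(236,180,286,218),14)
```

```text
a [-44.03  18.03  32.55] [-9.2  5.7 15.5] [1.76 1.66 0.06] 35.6
-38.0 [-43.9   18.05  32.63] [-16.4   5.6  21.2] [2.11 2.63 0.06] 35.9
```

View pics/c6.png

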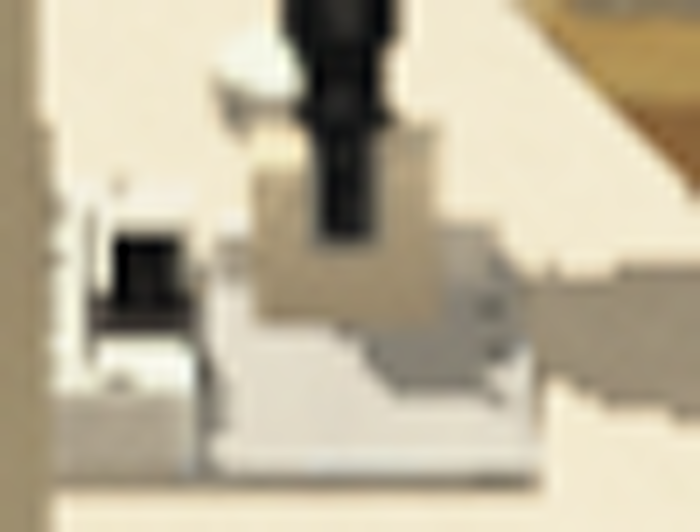

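c6 shows the tab moved about 58 mm (open) and the carton on the deck, still about 16 mm short of the front fence. x force and downforce are rising together, so it is jamming on deck friction. I'll unload, lift about 1 mm, and advance in the air.

Run:
```python
from h import *
bot.move_linear(C(-45,22,34),.03); bot.wait(.1); S("free")
z=34
for x in np.arange(-42,-18,2.):
    bot.move_linear(C(x,22,z),.03); bot.wait(.08); S(x)
    if F()[0]<-5: break
```

```text
free [-45.34  21.86  33.6 ] [-0.8  2.9 -1.7] [0.39 0.14 0.01] 36.6
-42.0 [-41.48  21.94  33.98] [ 0.9  1.4 -1.9] [ 0.33 -0.19  0.06] 37.0
-40.0 [-39.74  21.98  34.06] [-0.3  0.9 -2.3] [ 0.37 -0.17  0.05] 37.3
-38.0 [-37.84  21.97  34.06] [ 0.3  1.5 -0.8] [ 0.3  -0.08  0.01] 37.6
-36.0 [-35.84  21.95  34.03] [ 0.4  0.7 -0.8] [ 0.31 -0.07 -0.03] 38.0
-34.0 [-33.79  21.95  34.02] [ 0.1  1.1 -0.4] [ 0.22 -0.14  0.05] 38.3
-32.0 [-31.78  21.93  34.05] [-0.6  1.   0.4] [ 0.2  -0.11  0.03] 38.6
-30.0 [-30.24  21.96  33.94] [-0.8  0.9 -0.5] [ 0.16  0.25 -0.  ] 39.0
-28.0 [-28.27  21.99  33.85] [-1.8  0.7 -0.1] [ 0.18  0.47 -0.02] 39.3
-26.0 [-26.64  21.99  33.87] [-5.   0.1  0.9] [0.31 0.99 0.03] 39.6
-24.0 [-26.56  22.02  33.64] [-9.6 -0.4  5.5] [0.51 1.88 0.05] 40.0
```

Run:
```python
from h import *
bot.move_linear(C(-28,22,34),.03)
bot.move_linear(C(-28,17,34),.03); bot.wait(.1); S("y17")
bot.move_linear(C(-28,15,34),.03); bot.wait(.1); S("y15")
bot.move_linear(C(-25,15,34),.03); bot.wait(.1); S("x-25")
bot.move_linear(C(-24,15,34),.03); bot.wait(.1); S("x-24")
```

```text
y17 [-27.75  18.01  33.98] [-2.5  4.4 -1.2] [1.15 0.18 0.1 ] 40.7
y15 [-27.79  17.86  34.  ] [-2.6  9.3  2. ] [ 2.08 -0.11  0.1 ] 41.0
x-25 [-26.58  17.84  33.68] [-6.1  8.9  3. ] [2.19 0.67 0.12] 41.4
x-24 [-26.55  17.89  33.66] [-8.7  8.9  6.6] [2.32 1.19 0.2 ] 41.7
```

Run:
```python
from h import *
bot.move_linear(C(-27.3,17.2,33.5),.03); bot.wait(.1); S("ease")
for z in (33,32.5,32):
    bot.move_linear(C(-27.3,17.2,z),.02); bot.wait(.1); S(z)
    if inC(bot.read_position())[2]<32.6: break
z+=.2
bot.move_linear(C(-27.3,15.5,z),.03); bot.wait(.1); S("y")
bot.move_linear(C(-25,15.5,z+.3),.03); bot.wait(.1); S("x")
bot.move_linear(C(-24.3,15.2,z+.3),.03); bot.wait(.3); S("x"); print(np.array(bot.read_tool_rot()).round(4),np.round(q(pc[2]+.002),4))
```

```text
ease [-27.33  18.01  33.57] [-2.6  5.3  1.9] [1.35 0.41 0.09] 42.1
33 [-27.2   18.    33.23] [-3.   6.   3.1] [1.37 0.38 0.  ] 42.5
32.5 [-27.05  18.01  32.85] [-3.3  6.1  3. ] [ 1.31  0.4  -0.03] 42.8
32 [-27.    18.03  32.48] [-3.9  5.1  3.7] [1.43 0.4  0.03] 43.2
y [-27.01  17.87  32.54] [-2.9  9.5  3.9] [2.14 0.08 0.12] 43.5
x [-26.85  17.91  32.55] [-7.2  9.   8. ] [2.28 1.07 0.02] 43.9
x [-26.8   17.89  32.58] [-8.9  8.5  9.4] [2.56 1.35 0.08] 44.4
[-0.0049  0.99   -0.1412 -0.0026] [ 0.      0.9898 -0.1422  0.    ]
```

Run:
```python
from h import *
from scipy.spatial.transform import Rotation as R
Q=lambda v:R.from_quat([v[1],v[2],v[3],v[0]])
def W(r): v=r.as_quat(); return [v[3],v[0],v[1],v[2]]
des=Q(q(pc[2]+.003)); cmd=des
def err():
    e=(Q(bot.read_tool_rot())*des.inv()).as_rotvec(); c,s=np.cos(_t0),np.sin(_t0); print(" err deg, coder axes",np.degrees([c*e[0]+s*e[1],-s*e[0]+c*e[1],e[2]]).round(2)); return e
_t0=pc[2]
bot.move_linear(C(-26.5,16.5,33.0),.03); bot.wait(.1); S("ease"); e=err()
cmd=R.from_rotvec(-np.array(e)*1.2)*cmd
bot.move_linear(C(-26,16,33.0),.03,rotation=W(cmd)); bot.wait(.1); S("rot"); e=err()
bot.move_linear(C(-24.3,15.5,33.2),.03); bot.wait(.2); S("press"); e=err()
cmd=R.from_rotvec(-np.array(e))*cmd
bot.move_linear(C(-23.8,15.3,33.2),.03,rotation=W(cmd)); bot.wait(.3); S("press2"); e=err()
print(bot.read_gripper_width(),bot.read_finger_force())
crop(avg(4),"c7",(240,182,280,218),14)
```

```text
ease [-27.22  18.    32.85] [-3.8  6.4  1.9] [1.71 0.52 0.05] 44.8
 err deg, coder axes [0.39 0.2  0.05]
rot [-27.26  18.1   32.61] [-4.3  7.6  2.4] [2.07 0.6  0.06] 45.1
 err deg, coder axes [-0.21 -0.12  0.01]
press [-26.62  18.07  32.51] [-7.6  8.   3.9] [2.36 0.94 0.07] 45.6
 err deg, coder axes [-0.16  0.    0.02]
press2 [-26.57  18.    32.53] [-8.4  8.8  4.5] [2.45 1.1  0.13] 46.1
 err deg, coder axes [0.01 0.05 0.01]
0.35516868900808096 30.98286509513855
```

View pics/c7.png

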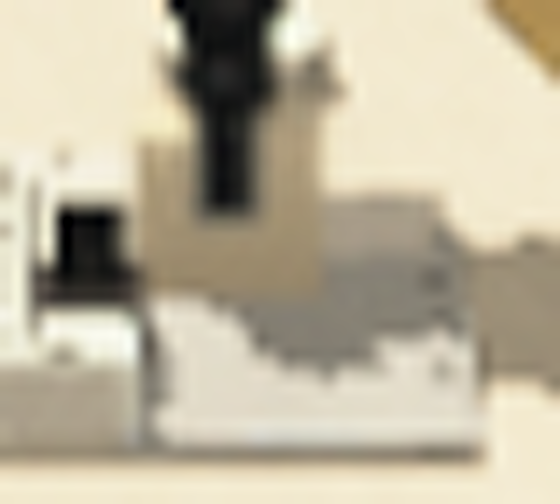

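c7 shows the carton standing in the corner: its left edge is at the front fence (140), its back is on the side rail, and the tab is clear at (90,235). The forces are steady at about 8 N on both fences, the tool is square within 0.1°, and z is at deck height. Handing in.

Run:
```python
from h import *
bot.wait(.6); S("final"); print(bot.close_job())
```

```text
final [-26.61  18.    32.51] [-8.4  8.8  5.2] [2.46 1.16 0.16] 46.9
the job is handed in; nothing more can be done
None
```

I opened the shutter to its end stop, stood the beige carton upright in the coder's corner, and handed the job in at 46.9 s still pressing it against both fences (about 8 N each). The jar and roll looked untouched in the last pictures that showed them; the gripper partly hid the tin, and I never went near it.

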